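Feel out the notch in the rack station's rail and press its catch

ROBOT

A 6-joint arm with a two-finger parallel gripper is mounted at the origin on the work surface. World frame = base frame: x ahead of the robot, y to its left, z up, the work surface at z = 0. Lengths are in m, angles in rad, forces in N, time in s.
With the tool pointing down it reaches from about 0.375 to 0.975 m from the base axis. Payload 3.8 kg.
Tool frame: the origin (TCP) lies midway between the tips of the shut fingers; the grasp point (between the pads) lies 19 mm behind it; z points along the fingers, x is the direction in which the jaws open and shut, and the axes are right-handed (so a half turn about z gives the same grasp; the last joint's range is limited). The gripper opens to 85 mm and grips with 20 to 120 N. Pads are 22 mm wide; open, the fingers measure 114 mm over their backs; the gripper's body (76 mm by 85 mm) begins 54 mm behind the grasp point. The pads swing forward as they close: fully open they stand 13 mm farther back than shut.
Start: joints at [-1.375, 0.264, 1.604, -0, 1.274, -0.037], TCP at [0.156, -0.657, 0.231] pointing down, gripper open.
Joint ranges: [-2.63, 2.63], [-0.94, 2.18], [0.31, 2.57], [-1.31, 4.45], [0, 2.66], [-2.55, 2.55]. Speed limits (rad/s): [2.57, 2.57, 3.14, 3.14, 3.14, 3.14].

INTERFACE

Orientations are given as a 3x3 rotation matrix whose columns are the frame's x, y, z axes.
In Python, from bench import monitor, vision, ticket gives the robot as it stands.
- The arm moves only by the tool jog_arm, never from a script. Its argument "series" is one flat list of numbers, 5 for each row, row after row: the shift along the tool's x, y, z in cm, then the turn about the tool's z in rad, then the opening, from 0 (shut) to 1 (fully open). In form: [x, y, z, spin, fingers, x, y, z, spin, fingers, ...]. A call has 1 to 12 rows; each row shifts and turns the commanded pose from where the row before left it, along the tool's axes as they then stand; what a row does not reach is not made up. A row lasts 1/8 s, in which the tool goes at most 62.5 mm and 10.7 degrees, less where a joint would pass 70% of its speed; a pose out of reach is approached as far as the arm can. A call is refused whole if a number of a shift passes 6.25 or a number of a turn 0.188, either way. A call with a gripper value outside its range is refused whole. The fingers move at their own pace and stop on an object; "newtons" is the grip in N (left out, the last holds). Time passes only in rows, so rows that do not move let the fingers close. It gives the time, the measured TCP pose, the force and the opening at its end, in the units of the state.
- monitor.sense(): the state, without advancing time (a new reading comes with each control period).
- vision.capture(name): name is "scene" or "top" or "wrist"; returns a dict with "color" (384x512x3 uint8, red, green, blue), "K" (3x3 intrinsics, pixels), "R" (3x3) and "t" (3): a world point X has camera coordinates R X + t. Camera axes: x right, y down, z forward; pixel columns grow to the right and rows downward; lengths in m; the calibration is good to about 2 mm. A picture is of the moment at which its call begins. There is no depth.
- ticket.job_done(): hands the job in, once; it reports no verdict.
The state is a dict: "t": time; "joint_positions": joint angles; "qd": joint speeds; "tau": joint torques, N m; "tcp_pos": TCP position; "tool_rot": TCP orientation; "contact_force": force on the tool from outside, world axes, zero at the start; "wrist_torque": the same for the moment, N m; "finger_gap": finger opening in m.
Only numpy, scipy, OpenCV 4.12 (cv2) and the standard library are available. Lean on these libraries where they do the work, as an engineer would, in place of code of your own. Each camera call takes 0.05 s, during which the arm holds its last target.

TASK

Free the tray of blood tubes in the rack station: with the gripper shut, set the fingertips on top of the bare rail near its left end (left as the robot sees it), run them lightly along the rail to the right until they find the notch, and press the catch inside the notch fully down, so that the tray slides out. Then draw the hand clear. Do it all gently by touch: do not push the tray itself, and do not pick up or shift the pots, the tube holder or the carton.

Things in the scene. Friction and masses are not known exactly. Their poses are not given: they have to be found in the camera images.
- station: Fixed rack station, grey base 200 x 340 x 12 mm on the bench. Origin on the bench under the middle of its rail; x across the rail away from the robot, y along the rail to the robot's left, z up (turned up to 0.3 rad). Over its y axis runs a rail 14 mm thick, flat top 60 mm above the bench, bare from y = -85 to +85 mm; grey covers 26 mm thick, 4 mm higher, hide its ends (to y = 168 mm).
- rail_left (a point): Left end (+y) of the bare aluminium rail: on its top, mid-thickness, where the left cover begins. Start with the shut fingertips centred within 35 mm of this point. The first 44 mm of rail from here are always plain.
- rail_right (a point): Right end (-y) of the bare rail's top, likewise. One notch, 46 mm long and cut through the rail's whole thickness, lies somewhere between the two ends: its centre is 67 to 140 mm from the left end, not reported. In it, 8 mm below the rail's top, is the flat top of the catch bar (12 mm thick, filling the whole length of the notch, same aluminium).
- catch (a joint): How far the catch in the notch is pressed down, m: 0 at the start (its top 8 mm below the rail's top), 0.009 fully down on its stop (17 mm below the rail's top). It slides down stiffly with about 5 to 9 N and stays where it is left: no spring.
- tray (a joint): How far the tray has slid out along the station's -y, m: 0 locked, 0.025 out. Driven by the catch (2.8 mm for each mm of catch).
- tray_top (a point): Centre of the tray at the height of the tube caps: a steel two-deck rack 80 x 200 mm in three rows of capped tubes, caps 98 mm above the bench, standing 48 to 128 mm behind the rail's middle line. Not to be pushed.
- pot_a_mid (a point): Centre of a loose white specimen pot, 36 mm across, 55 mm tall, standing in front of the rail. Leave alone.
- pot_b_mid (a point): Centre of a second pot of the same size, standing to the left in front. Leave alone.
- holder_mid (a point): Centre of a loose grey tube holder, 32 mm flange below, 54 mm tall, standing in front of the rail. Leave alone.
- carton_mid (a point): Centre of a loose carton 70 x 110 x 45 mm lying right of the station. Leave alone.

How it is judged:
On the way, in this order (a step that is already met when the one before it is completed fails the run):
1. the shut fingertips touch the rail's top near its left end, catch not pressed (contact force between the fingers and station above 0.3 N and x of the grasp point in the frame of station between -0.03 and 0.03 m and z of the grasp point in the frame of station above 0.056 m and value of joint catch below 0.004 m and y of the grasp point in the frame of station above 0.045 m), for 0.1 s.
2. the fingertips touch the rail farther to the right, catch not yet pressed (contact force between the fingers and station above 0.3 N and x of the grasp point in the frame of station between -0.03 and 0.03 m and z of the grasp point in the frame of station above 0.056 m and value of joint catch below 0.004 m and y of the grasp point in the frame of station below 0.041 m), for 0.05 s.
3. the fingertips, in the notch, press the catch down (value of joint catch above 0.0075 m and contact force between the fingers and station above 0.3 N), for 0.05 s.
At the end, for the whole second after the job is handed in: The catch is down by more than 7.5 mm of its 9 mm, the tray is out by more than 19 mm and at rest, and the pots, holder and carton are within 20 mm of where they stood (value of joint catch above 0.0075 m and value of joint tray above 0.019 m and velocity of joint tray between -0.01 and 0.01 m/s and distance of each of pot_a_mid, pot_b_mid, holder_mid, carton_mid from where it was at the start of the episode below 0.02 m); the robot touches nothing.
It fails at once if the station is pressed hard (over 45 N) (contact force between the arm and station above 45 N).
It fails at once if the fingers press the station hard (over 45 N) (contact force between the fingers and station above 45 N).
It fails at once if the tray itself is pushed (over 2 N) (contact force between any of the fingers, the arm and tray above 2 N).
It fails at once if a pot, the holder or the carton is shifted or lifted more than 20 mm (distance of any of pot_a_mid, pot_b_mid, holder_mid, carton_mid from where it was at the start of the episode above 0.02 m).
It also fails if it takes over 54 s, if anything falls off the work surface, if the arm or the gripper's body presses on something with over 40 N, if the wrist force passes 120 N, or if a joint passes its speed limit or range.

## Working session

There is one attempt and no reset: what is moved stays moved. The work goes in short steps, Python scripts to look and compute and a tool call to move; the robot and the scene stay as the last step left them, time stands still between calls to the robot, and variables do not carry over. Pictures are saved under pics/ and viewed, and the job is handed in when it is done.

Besides the shell and the picture viewer there is one more tool, called after "Call:" as name(argument=value, ...) on one line, values as JSON. jog_arm: Moves the arm, as the interface text tells. Its arguments: {"type":"object","properties":{"series":{"type":"array","items":{"type":"number"}},"newtons":{"type":"number"}},"required":["series"]}

```bash
mkdir -p pics; ls; python3 - <<'E'
from bench import monitor, vision
import cv2,pickle
s=monitor.sense(); print(s)
d={}
for n in ("scene","top"):
    c=vision.capture(n); d[n]=c
    cv2.imwrite(f"pics/{n}1.png",c["color"][:,:,::-1]); print(n,c["K"],c["R"],c["t"])
pickle.dump(d,open("v1.pkl","wb"))
E
```

```text
pics
{'t': 0.0, 'joint_positions': array([-1.37486013e+00,  2.64754902e-01,  1.60540117e+00,  1.96905370e-05,
        1.27369145e+00, -3.69279866e-02]), 'qd': array([-1.55486078e-03,  1.41531940e-03, -9.25472021e-04, -1.33718121e-03,
        1.01051736e-03, -7.18509152e-07]), 'tau': array([ 2.15924527e-03, -5.15109408e+01, -3.67311680e+01,  3.14276267e-04,
        1.28165595e-02, -3.93002750e-06]), 'tcp_pos': array([ 0.1556083 , -0.65605659,  0.22994618]), 'tool_rot': array([[ 2.30759243e-01, -9.73010789e-01, -4.20519548e-04],
       [-9.73008272e-01, -2.30759603e-01,  2.21538035e-03],
       [-2.25262790e-03, -1.02050492e-04, -9.99997458e-01]]), 'contact_force': array([0.48645832, 0.60806273, 0.63943819]), 'wrist_torque': array([ 0.02829546, -0.01158723, -0.01057263]), 'finger_gap': 0.08545876101024344}
scene [[485.1272265    0.         253.8433251 ]
 [  0.         485.1272265  199.16905499]
 [  0.           0.           1.        ]] [[-0.37564909  0.92675839 -0.00257829]
 [ 0.4852967   0.19433687 -0.85247891]
 [-0.78954093 -0.32148416 -0.52275526]] [ 0.26894021 -0.15854442  1.61240571]
top [[429.44101035   0.         254.5008403 ]
 [  0.         429.44101035 195.76602629]
 [  0.           0.           1.        ]] [[ 0.01084033 -0.99993181 -0.00434222]
 [-0.99518441 -0.01036559 -0.09747072]
 [ 0.09741907  0.00537793 -0.99522892]] [-0.0594147   0.54060145  1.28944043]
```

View pics/scene1.png

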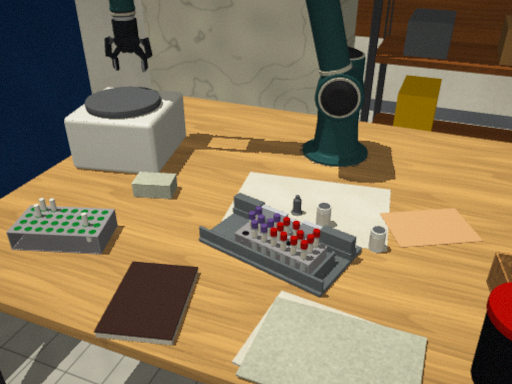

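View pics/top1.png

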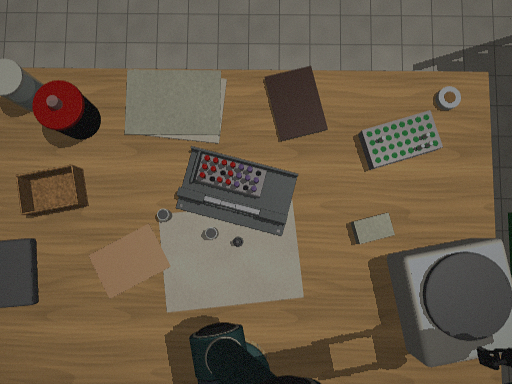

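The top view shows the station near (238,190), with the bright rail at about (205,198)–(260,212). The pots are at (163,215) and (210,233), and the holder is at (237,241). I'll zoom in.

```bash
python3 - <<'E'
import cv2,pickle
d=pickle.load(open("v1.pkl","rb"))
a=d["top"]["color"][140:250,150:305,::-1]
cv2.imwrite("pics/topz.png",cv2.resize(a,None,fx=5,fy=5,interpolation=cv2.INTER_CUBIC))
a=d["scene"]["color"][185:290,190:390,::-1]
cv2.imwrite("pics/scenez.png",cv2.resize(a,None,fx=4,fy=4,interpolation=cv2.INTER_CUBIC))
E
```

```text
(no output)
```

View pics/topz.png

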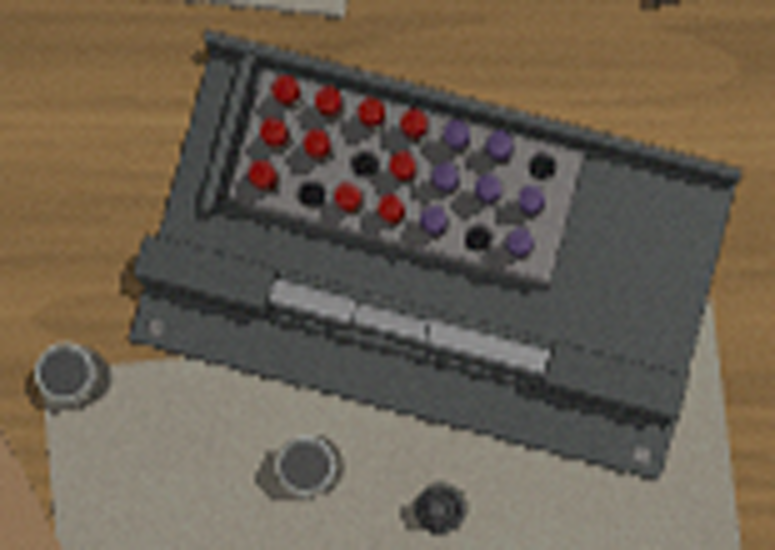

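View pics/scenez.png

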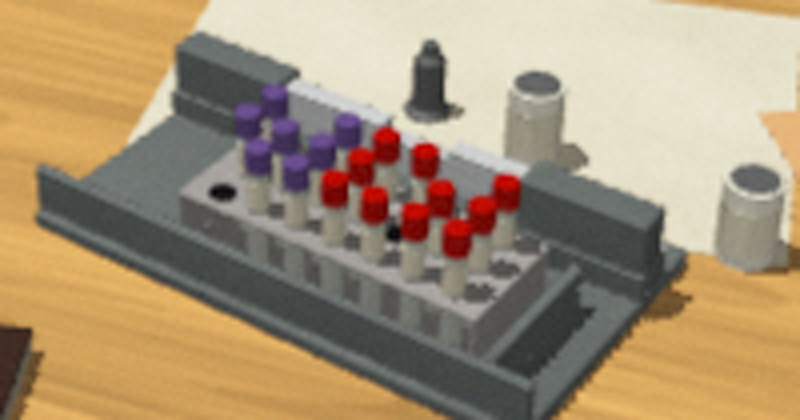

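```bash
cat > h.py <<'E'
import numpy as np
def back(c,uv,z):
    r=np.linalg.inv(c["K"])@np.array([uv[0],uv[1],1.0]); d=c["R"].T@r; o=-c["R"].T@c["t"]
    return o+d*(z-o[2])/d[2]
def proj(c,X):
    p=c["K"]@(c["R"]@np.asarray(X)+c["t"]); return p[:2]/p[2]
E
python3 - <<'E'
import pickle; from h import *
d=pickle.load(open("v1.pkl","rb")); c=d["top"]; s=d["scene"]
f=lambda u,v:((u+.5)/5-.5+150,(v+.5)/5-.5+140)
g=lambda u,v:((u+.5)/4-.5+190,(v+.5)/4-.5+185)
L=back(c,f(271,293),.06); R=back(c,f(549,360),.06)
print(L,R,np.linalg.norm(L-R), np.arctan2(*( -(L-R)[[0]],(L-R)[[1]])))
for p in ((353,308),(428,330)): X=back(c,f(*p),.06); print(p,X,np.linalg.norm(X-L))
# scene: rail ends: left end seen right
print("scene",back(s,g(527,165),.06),back(s,g(293,85),.06), [ (proj(s,X)-[190,185])*4+1.5 for X in (L,R)])
for n,p,z in (("potb",(66,375),.055),("pota",(305,465),.055),("hold",(440,505),.054)): print(n,back(c,f(*p),z))
print("camera",-c["R"].T@c["t"])
E
```

```text
[0.52902632 0.09739717 0.06      ] [ 0.49074046 -0.06893032  0.06      ] 0.17067700743087932 [-0.22624276]
(353, 308) [0.52055425 0.04826453 0.06      ] 0.049857720379586926
(428, 330) [0.50787096 0.00332391 0.06      ] 0.09642265052553775
scene [0.52382126 0.09315693 0.06      ] [ 0.49300339 -0.06582888  0.06      ] [array([531.69036939, 171.25895206]), array([289.68631515,  82.22365613])]
potb [0.4790242  0.21942377 0.055     ]
pota [0.42700865 0.07549564 0.055     ]
hold [ 0.40422117 -0.0050875   0.054     ]
camera [ 0.41302613 -0.06074151  1.33572323]
```

Station estimate: centre (0.510, 0.014), yaw -0.226. The seam lines put the notch centre about 73 mm from the left end. I'll transit with the gripper shut and tool x along the rail.

Call:
jog_arm(series=[0,0,-1,0.15,0,0,0,-1,0.15,0,0,0,0,0.16,0,-4.4,-1.1,0,0,0,-4.4,-1.1,0,0,0,-4.4,-1.1,0,0,0,-4.4,-1.1,0,0,0,-4.4,-1.1,0,0,0,-4.4,-1.1,0,0,0,-4.4,-1.1,0,0,0,-4.4,-1.1,0,0,0,-4.4,-1.1,0,0,0], newtons=60)

```text
t: 1.6
tcp_pos: [0.3416, -0.2917, 0.2509]
tool_rot: [[-0.226, -0.974, -0.0], [-0.974, 0.226, 0.0], [-0.0, 0.0, -1.0]]
contact_force: [1.0, -0.0, 0.1]
finger_gap: 0.0003
```

Call:
jog_arm(series=[-4.4,-1.05,0,0,0,-4.4,-1.05,0,0,0,-4.4,-1.05,0,0,0,-4.4,-1.05,0,0,0,-4.4,-1.05,0,0,0,-4.4,-1.05,1,0,0,-4.4,-1.05,2,0,0,-4.4,-1.05,2,0,0,-3.5,-1,2,0,0,0,0,1,0,0,0,0,0,0,0,0,0,0,0,0])

```text
t: 3.1
tcp_pos: [0.5201, 0.0618, 0.1718]
tool_rot: [[-0.226, -0.974, 0.001], [-0.974, 0.226, -0.0], [0.0, -0.001, -1.0]]
contact_force: [-0.0, -0.2, 0.4]
finger_gap: -0.0001
```

```bash
python3 - <<'E'
from bench import monitor, vision
import cv2,pickle
s=monitor.sense(); print(s["t"],s["tcp_pos"],s["contact_force"],s["joint_positions"])
d={n:vision.capture(n) for n in ("wrist","top","scene")}
pickle.dump(d,open("v2.pkl","wb"))
cv2.imwrite("pics/w2.png",d["wrist"]["color"][:,:,::-1])
a=d["top"]["color"][140:250,150:305,::-1]
cv2.imwrite("pics/topz2.png",cv2.resize(a,None,fx=5,fy=5,interpolation=cv2.INTER_CUBIC))
E
```

```text
3.1 [0.52007056 0.06176037 0.17181991] [-0.01620554 -0.21468571  0.35989746] [ 7.08021663e-02  2.35982946e-02  1.99053097e+00 -2.73024228e-04
  1.12691050e+00  1.86999123e+00]
```

View pics/w2.png

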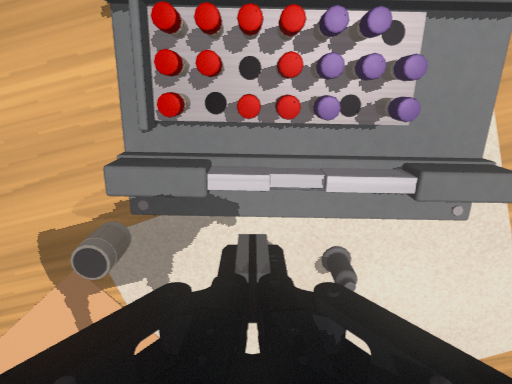

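View pics/topz2.png

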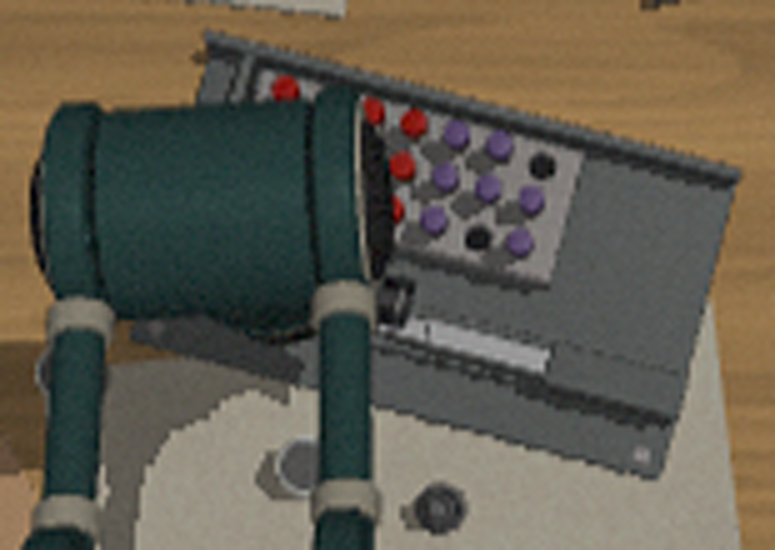

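The wrist view shows the rail from (207,180) to (416,184), with notch edges at about columns 270 and 323. The tips are at about (252,237). I'll refine from this image.

```bash
python3 - <<'E'
import pickle,cv2; from h import *
d=pickle.load(open("v2.pkl","rb")); c=d["wrist"]
tcp=np.array([.52007,.06176,.1718])
print("tcp px",proj(c,tcp), "cam",-c["R"].T@c["t"])
a=c["color"][150:250,195:430,::-1]
a=cv2.resize(a,None,fx=3.4,fy=3.4,interpolation=cv2.INTER_CUBIC); print(a.shape)
cv2.imwrite("pics/w2z.png",a)
psi=-.2265; C=np.array([.5099,.0142]); ex=np.array([np.cos(psi),np.sin(psi)]); ey=np.array([-np.sin(psi),np.cos(psi)])
for y in (.085,-.085):
  for x in (-.007,.007):
    print(y,x,(proj(c,[*(C+x*ex+y*ey),.06])-[195,150]+.5)*3.4-.5)
E
```

```text
tcp px [253.34690184 250.83220794] cam [0.59370667 0.04512848 0.314173  ]
(340, 799, 3)
0.085 -0.007 [ 47.81319453 146.47523258]
0.085 0.007 [45.4168151  90.38150619]
-0.085 -0.007 [752.67219473 145.99682113]
-0.085 0.007 [761.41203548  89.84252124]
```

View pics/w2z.png

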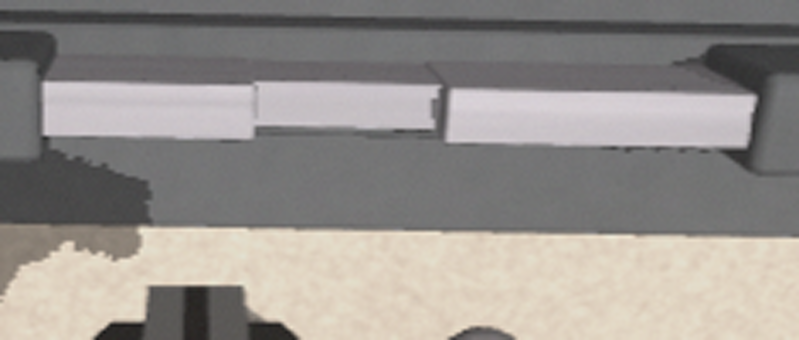

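The measurements agree: the wrist view adds a shift of about 1 mm and about -0.01 rad, and the notch centre is at y ≈ +12 mm. Next I descend over y ≈ 62 mm.

Call:
jog_arm(series=[-0.75,-0.1,1.2,0.01,0,-0.7,-0.1,1.5,0,0,0,0,1.5,0,0,0,0,1.5,0,0,0,0,1.5,0,0,0,0,1.2,0,0,0,0,1.0,0,0,0,0,0.3,0,0,0,0,0,0,0,0,0,0,0,0])

```text
t: 4.5
tcp_pos: [0.526, 0.0763, 0.0749]
tool_rot: [[-0.235, -0.972, 0.001], [-0.972, 0.235, 0.0], [-0.0, -0.001, -1.0]]
contact_force: [0.0, -0.2, -0.5]
finger_gap: -0.0001
```

```bash
python3 - <<'E'
from bench import monitor, vision
import cv2,pickle
s=monitor.sense(); print(s["t"],s["tcp_pos"],s["contact_force"])
c=vision.capture("wrist"); cv2.imwrite("pics/w3.png",c["color"][:,:,::-1])
E
```

```text
4.5 [0.52598235 0.07630813 0.0749062 ] [ 0.02666373 -0.22671865 -0.52669005]
```

View pics/w3.png

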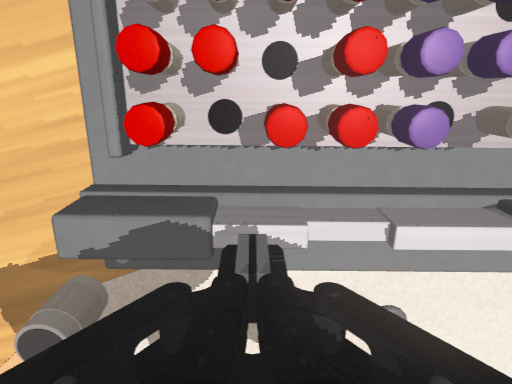

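Seen from the wrist, the tips (col 252) hang over the plain rail, about 20 mm from the left cover (col 213). The notch edge is at col 308. Now a gentle touch-down.

Call:
jog_arm(series=[0,0,0.4,0,0,0,0,0.4,0,0,0,0,0.3,0,0,0,0,0.1,0,0,0,0,0.1,0,0,0,0,0,0,0])

```text
t: 5.3
tcp_pos: [0.5254, 0.0763, 0.0612]
tool_rot: [[-0.235, -0.972, -0.0], [-0.972, 0.235, -0.0], [0.0, 0.0, -1.0]]
contact_force: [-0.8, -0.4, -0.6]
finger_gap: -0.0002
```

Call:
jog_arm(series=[0,0,0.05,0,0,0,0,0.05,0,0,0,0,0,0,0])

```text
t: 5.68
tcp_pos: [0.5254, 0.0763, 0.0602]
tool_rot: [[-0.235, -0.972, -0.0], [-0.972, 0.235, 0.0], [-0.0, 0.0, -1.0]]
contact_force: [1.0, 0.2, 0.3]
finger_gap: -0.0002
```

Call:
jog_arm(series=[0,0,0.05,0,0,0,0,0,0,0])

```text
t: 5.92
tcp_pos: [0.5255, 0.0763, 0.0601]
tool_rot: [[-0.235, -0.972, 0.0], [-0.972, 0.235, 0.0], [-0.0, -0.0, -1.0]]
contact_force: [-0.6, 0.0, 1.2]
finger_gap: 0.0001
```

Call:
jog_arm(series=[0,0,0.05,0,0,0,0,0,0,0])

```text
t: 6.18
tcp_pos: [0.5255, 0.0763, 0.06]
tool_rot: [[-0.235, -0.972, 0.0], [-0.972, 0.235, -0.0], [0.0, -0.0, -1.0]]
contact_force: [-3.0, 0.2, 6.1]
finger_gap: 0.0002
```

Contact is made (about 6 N). I'll ease off slightly and slide right.

Call:
jog_arm(series=[0,0,-0.03,0,0,0.2,0,0,0,0,0.25,0,0,0,0,0.25,0,0,0,0,0.25,0,0,0,0,0.25,0,0,0,0])

```text
t: 6.92
tcp_pos: [0.5232, 0.0647, 0.06]
tool_rot: [[-0.235, -0.972, 0.001], [-0.972, 0.235, 0.0], [-0.001, -0.001, -1.0]]
contact_force: [0.9, 4.2, 5.6]
finger_gap: -0.0
```

Call:
jog_arm(series=[0.25,0,-0.02,0,0,0.25,0,0,0,0,0.25,0,0,0,0,0.25,0,0,0,0])

```text
t: 7.42
tcp_pos: [0.5205, 0.0549, 0.06]
tool_rot: [[-0.235, -0.972, 0.001], [-0.972, 0.235, 0.0], [-0.001, -0.001, -1.0]]
contact_force: [-0.1, 3.4, 5.2]
finger_gap: -0.0002
```

Call:
jog_arm(series=[0.25,0,0,0,0,0.25,0,0,0,0,0.25,0,0,0,0])

```text
t: 7.8
tcp_pos: [0.5187, 0.0476, 0.06]
tool_rot: [[-0.235, -0.972, 0.001], [-0.972, 0.235, 0.0], [-0.001, -0.0, -1.0]]
contact_force: [-0.1, 3.3, 5.1]
finger_gap: -0.0
```

Call:
jog_arm(series=[0.25,0,0,0,0,0.25,0,0,0,0])

```text
t: 8.05
tcp_pos: [0.5174, 0.0427, 0.0599]
tool_rot: [[-0.235, -0.972, 0.0], [-0.972, 0.235, 0.0], [-0.0, -0.0, -1.0]]
contact_force: [0.4, 2.0, 4.4]
finger_gap: 0.0006
```

Call:
jog_arm(series=[0.25,0,0,0,0,0.25,0,0,0,0])

```text
t: 8.3
tcp_pos: [0.5145, 0.0371, 0.0586]
tool_rot: [[-0.235, -0.972, -0.003], [-0.972, 0.235, -0.001], [0.002, 0.003, -1.0]]
contact_force: [0.2, -0.4, 0.1]
finger_gap: 0.0002
```

Call:
jog_arm(series=[0.25,0,0,0,0,0.25,0,0,0,0])

```text
t: 8.55
tcp_pos: [0.5144, 0.0326, 0.0593]
tool_rot: [[-0.235, -0.972, -0.001], [-0.972, 0.235, -0.0], [0.001, 0.001, -1.0]]
contact_force: [-0.4, -0.1, -0.3]
finger_gap: 0.0
```

The tips dropped off the edge at y ≈ 27 mm, as predicted. I'll centre in the notch and lower onto the catch.

Call:
jog_arm(series=[0.3,0,0,0,0,0.3,0,0.1,0,0,0,0,0.2,0,0,0,0,0.2,0,0,0,0,0.1,0,0,0,0,0.1,0,0,0,0,0.05,0,0,0,0,0,0,0])

```text
t: 9.55
tcp_pos: [0.5135, 0.0272, 0.0523]
tool_rot: [[-0.235, -0.972, -0.0], [-0.972, 0.235, 0.0], [-0.0, 0.0, -1.0]]
contact_force: [-1.4, 0.3, -0.2]
finger_gap: -0.0002
```

Call:
jog_arm(series=[0,0,0.1,0,0,0,0,0.1,0,0,0,0,0.1,0,0])

```text
t: 9.93
tcp_pos: [0.5137, 0.0272, 0.05]
tool_rot: [[-0.235, -0.972, 0.0], [-0.972, 0.235, 0.0], [-0.0, -0.0, -1.0]]
contact_force: [-1.8, 1.3, 5.4]
finger_gap: -0.0001
```

Catch resistance is about 5 N and it's moving. I'll keep pressing.

Call:
jog_arm(series=[0,0,0.1,0,0,0,0,0.1,0,0,0,0,0.1,0,0,0,0,0.1,0,0,0,0,0.1,0,0])

```text
t: 10.55
tcp_pos: [0.5138, 0.0272, 0.045]
tool_rot: [[-0.235, -0.972, 0.0], [-0.972, 0.235, 0.0], [-0.0, -0.0, -1.0]]
contact_force: [-1.8, -0.4, 5.4]
finger_gap: 0.0003
```

Call:
jog_arm(series=[0,0,0.1,0,0,0,0,0.1,0,0,0,0,0,0,0])

```text
t: 10.92
tcp_pos: [0.5138, 0.0272, 0.043]
tool_rot: [[-0.235, -0.972, 0.0], [-0.972, 0.235, 0.0], [-0.0, -0.0, -1.0]]
contact_force: [-1.7, 0.2, 6.6]
finger_gap: 0.0002
```

Call:
jog_arm(series=[0,0,0.05,0,0,0,0,0.05,0,0,0,0,0,0,0])

```text
t: 11.3
tcp_pos: [0.5138, 0.0272, 0.0429]
tool_rot: [[-0.235, -0.972, 0.0], [-0.972, 0.235, 0.0], [-0.0, -0.0, -1.0]]
contact_force: [-5.7, 0.3, 12.9]
finger_gap: -0.0001
```

The catch is on its stop: 0.0429 m, and the force rose to 13 N without further travel. Now I retreat straight up.

Call:
jog_arm(series=[0,0,-0.1,0,0,0,0,-0.3,0,0,0,0,-0.6,0,0,0,0,-1,0,0,0,0,-2,0,0,0,0,-3,0,0,0,0,-3,0,0,0,0,-3,0,0,0,0,-3,0,0,0,0,-1,0,0,0,0,0,0,0,0,0,0,0,0])

```text
t: 12.8
tcp_pos: [0.5125, 0.0272, 0.2097]
tool_rot: [[-0.235, -0.972, -0.003], [-0.972, 0.235, -0.0], [0.001, 0.002, -1.0]]
contact_force: [-0.3, 0.8, -0.7]
finger_gap: 0.0001
```

```bash
python3 - <<'E'
from bench import monitor, vision
import cv2
s=monitor.sense(); print(s["t"],s["tcp_pos"],s["contact_force"])
c=vision.capture("wrist"); cv2.imwrite("pics/w4.png",c["color"][:,:,::-1])
c=vision.capture("scene"); cv2.imwrite("pics/s4.png",c["color"][:,:,::-1])
E
```

```text
12.8 [0.512545   0.02717374 0.20974183] [-0.30749718  0.75348197 -0.7130627 ]
```

View pics/w4.png

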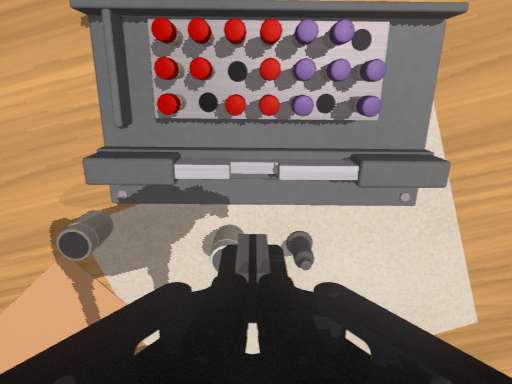

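View pics/s4.png

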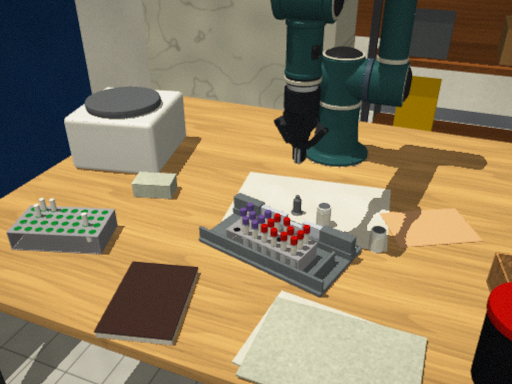

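The tray has moved right: there is now a gap in the wrist view between the stop bar (col 118) and the tray edge (col 150), where before they nearly touched. The pots, holder and carton are at their old pixels, and the hand is clear.

```bash
python3 - <<'E'
from bench import ticket
print(ticket.job_done())
E
```

```text
the job is handed in; nothing more can be done
None
```

The tray is free. I pressed the catch onto its stop, the tray slid out, and I handed the job in with the hand clear, at about 13 s of the 54 s allowed.

- **Run along the rail:** I set the shut fingertips on the rail about 63 mm left of its middle and slid right at about 5–6 N. The fingertips dropped into the notch about where the cameras had put it, centred roughly 73 mm from the left end.
- **Pressing the catch:** It moved at about 5 N. At a fingertip height of 42.9 mm (17 mm below the rail's top) the force rose to 13 N with no more travel, so it was on its stop. I then lifted straight up to 210 mm.
- **Last checks:** The images show the tray shifted right by roughly its full travel, which I judged by eye. The pots, holder and carton look to be where they stood. The highest force I read was about 13 N.
- **What disagreed:** The top and wrist cameras differed by about 1–2 mm and 0.015 rad on where the station stood, so I went between them. The force sensor has about 1 N of noise. The catch and tray positions could not be read directly, and the hand-in gave no verdict.

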